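Push the tape dispenser up the ramp into its dock

TASK

Put the heavy black tape dispenser away in the wooden dock: push it along the desk, up the ramp and over the lip, until it lies flat and fully down in the cork-floored well between the lip and the end stop. Slide it all the way, do not lift it, and leave the pink note pad, the glue stick and the stamp where they are.

Things in the scene. Friction and masses are not known exactly. Their poses are not given: they have to be found in the camera images.
- dispenser: black weighted tape dispenser, loose, 0.46 to 0.84 kg, 150 x 55 x 79 mm. Origin: centre of its underside; x along its length. It starts in front of the ramp, +x end toward the dock. Its foot is 150 x 55 mm, 20 mm high, with upright end faces at x = -75 and +75 mm; the taller body (cheeks to 64 mm, roll to 79 mm) stands between x = -52 and +52 mm, so the -x end face is free to push.
- dock: low wooden dock fixed to the desk, pointing roughly to the robot's right. Origin: on the desk top under the centre of the well; +x = the way in, the direction to push; z up. Along x: ramp from -184 to -92 mm, lip from -92 to -82, well from -82 to +82 (164 mm long), dark end stop 32 mm high from +82 to +92 mm.
- dock_ramp_foot (a point): middle of the ramp's lower edge, on the desk: x = -184 mm in the dock's frame. The ramp is 140 mm wide and rises evenly to 20 mm. Dark rails beside it, tops 26 mm above the desk, flare evenly from 90 mm apart (inner faces) at the lip to about 125 mm apart near the foot.
- dock_lip (a point): middle of the lip's top: x = -87 mm in the dock's frame. The lip is level, 10 mm long, 20 mm above the desk, 8 mm above the well's floor.
- dock_well (a point): centre of the well's cork floor, 12 mm above the desk; the middle of the dispenser's underside belongs here (play 7 mm either way along x, 17 mm along y). Side rails 8 mm thick, tops 26 mm above the desk, inner faces at y = +-45 mm.
- note_pad: pink block of sticky notes lying flat on the far side of the dock, loose, 76 x 76 x 10 mm; origin: centre of its underside
- glue_stick: white glue stick with a red cap, lying between the dock and the robot, 26 x 99 x 26 mm, long axis y; origin: centre of its underside
- stamp: red and black hand stamp standing upright past the dock's end stop, loose, 30 x 48 x 69 mm (x, y, z); origin: centre of its underside
There are look-alikes about, which are no part of the job. Leave any turquoise look-alike of the dispenser alone.

How it is judged:
On the way:
1. the dispenser, sliding, has its nose raised by the ramp while its tail is still in front of it (angle between dispenser's own z axis and vertical above 0.03 rad and contact force between dispenser and dock above 0.5 N and x of dispenser in the frame of dock between -0.25 and -0.1 m), for 0.1 s.
At the end, for the whole second after the job is handed in: The dispenser lies flat (within 0.03 rad) and at rest on the cork floor of the well, behind the lip: the middle of its underside within 10 mm along and 20 mm across of the well's centre, and 9 to 15 mm above the desk (x of dispenser in the frame of dock between -0.01 and 0.01 m and y of dispenser in the frame of dock between -0.02 and 0.02 m and z of dispenser in the frame of dock between 0.009 and 0.015 m and angle between dispenser's own z axis and vertical below 0.03 rad and linear speed of dispenser below 0.02 m/s); the robot touches nothing.
It fails at once if the dispenser is lifted (the middle of its underside more than 45 mm above the desk) (height (world z) of dispenser above 0.045 m).
It fails at once if the dispenser is tipped over (more than 0.5 rad) (angle between dispenser's own z axis and vertical above 0.5 rad).
It fails at once if the pink note pad, the glue stick or the stamp is moved by more than 25 mm (distance of any of note_pad, glue_stick, stamp from where it was at the start of the episode above 0.025 m).
It also fails if it takes over 42 s, if anything falls off the work surface, if the arm or the gripper's body presses on something with over 40 N, if the wrist force passes 120 N, or if a joint passes its speed limit or range.

ROBOT

A 6-joint arm with a two-finger parallel gripper is mounted at the origin on a cart in front of the work surface, level with it; the furniture and walls round the work are solid. World frame = base frame: x ahead of the robot, y to its left, z up, the work surface at z = 0. Lengths are in m, angles in rad, forces in N, time in s.
With the tool pointing down it reaches from about 0.375 to 0.9 m from the base axis. Payload 3.1 kg.
Tool frame: the origin (TCP) lies between the finger pads; the fingertips stand 11 mm ahead of it and the grasp point (between the pads) lies 8 mm behind it; z points along the fingers, y is the line along which they close (so a half turn about z gives the same grasp; the last joint's range is limited). The gripper opens to 87 mm and grips with 3 to 60 N. Pads are 19 mm wide; open, the fingers measure 117 mm over their backs; the gripper's body (75 mm by 190 mm) begins 51 mm behind the grasp point.
Start: joints at [0.979, 0.527, 1.433, -0, 1.181, -0.178], TCP at [0.251, 0.572, 0.234] pointing down, gripper open.
Joint ranges: [-3.08, 3.08], [-0.75, 2.2], [0.22, 2.44], [-1.43, 4.57], [0, 2.65], [-2.85, 2.85]. Speed limits (rad/s): [2.79, 2.79, 3.14, 3.14, 3.14, 3.14].

INTERFACE

Orientations are given as a unit quaternion [x, y, z, w].
In Python, from rig import get_obs, camera, hand_in gives the robot as it stands.
- The arm moves only by the shell command python3 -m pendant 'ROWS' [FORCE]. ROWS is JSON, a list that holds one entry, the list of rows, each a list of 7 numbers: the shift along the tool's x, y, z in m, then the turn, a rotation vector about the tool's x, y, z in degrees, then the opening, from 0 (shut) to 1 (fully open). In form: [[[x, y, z, ax, ay, az, fingers], ...]]. A call has exactly 5 rows; each row shifts and turns the commanded pose from where the row before left it, along the tool's axes as they then stand; what a row does not reach is not made up. A row lasts 1/8 s, in which the tool goes at most 62.5 mm and 10.7 degrees, less where a joint would pass 70% of its speed; a pose out of reach is approached as far as the arm can. A call with a gripper value outside its range is refused whole. The fingers move at their own pace and stop on an object; FORCE is the grip in N (left out, the last holds). Time passes only in rows, so rows that do not move let the fingers close, or fill a call up. It gives the time, the measured TCP pose, the force, the opening and the grip force at its end, in the units of the state.
- get_obs(): the state, without advancing time (a new reading comes with each control period).
- camera(name): name is "scene" or "top" or "wrist"; returns a dict with "img" (400x640x3 uint8, red, green, blue), "intrinsics" (3x3 intrinsics, pixels), "R" (3x3) and "t" (3): a world point X has camera coordinates R X + t; the wrist camera has in their place "T_tool_cam" (4x4, takes a point from camera to tool coordinates, whose origin is the TCP and whose axes are the flange's). Camera axes: x right, y down, z forward; pixel columns grow to the right and rows downward; lengths in m; the calibration is good to about 2 mm. A picture is of the moment at which its call begins: read the wrist's pose just before it. There is no depth.
- hand_in(): hands the job in; it is judged then, once.
The state is a dict: "time": time; "q": joint angles; "joint_velocities": joint speeds; "joint_torque": joint torques, N m; "position": TCP position; "tool_rot": TCP orientation; "ft_force": force on the tool from outside, world axes, zero at the start; "moment": the same for the moment, N m; "grip_width": finger opening in m; "grip_force": force on a finger pad.
Only numpy, scipy, OpenCV 4.12 (cv2) and the standard library are available. Lean on these libraries where they do the work, as an engineer would, in place of code of your own. Each camera call takes 0.05 s, during which the arm holds its last target. There are 200 camera calls.

## Working session

There is one attempt and no reset: what is moved stays moved. The work goes in short steps, Python scripts to look and compute and a shell command to move; the robot and the scene stay as the last step left them, time stands still between calls to the robot, and variables do not carry over. Pictures are saved under pics/ and viewed, at most 10 in all, crops included, and the job is handed in when it is done.

```bash
mkdir -p pics; ls; python3 - <<'E'
from rig import get_obs,camera
import cv2,numpy as np,pickle
o=get_obs();print(o['time'],o['position'],o['tool_rot'],o['grip_width'])
d={}
for n in("top","scene"):
    c=camera(n);d[n]=c;cv2.imwrite(f"pics/{n}0.png",c["img"][:,:,::-1]);print(n,c["intrinsics"],c["R"],c["t"])
pickle.dump(d,open("cams.pkl","wb"))
E
```

```text
pics
0.0 [0.25089368 0.57167178 0.23257247] [ 2.05405784e-01  9.78676298e-01 -1.00916824e-03 -3.85784315e-04] 0.08706304784060388
top [[387.8215245    0.         321.83069709]
 [  0.         387.8215245  198.27877251]
 [  0.           0.           1.        ]] [[ 0.00808429 -0.99972491  0.02201715]
 [-0.99832124 -0.00933186 -0.05716307]
 [ 0.0573528  -0.02151807 -0.99812205]] [-0.01274605  0.51655982  0.96236458]
scene [[368.73440582   0.         317.14961222]
 [  0.         368.73440582 198.21031389]
 [  0.           0.           1.        ]] [[ 0.62916237  0.77714091  0.01437764]
 [ 0.60150293 -0.47508623 -0.64225174]
 [-0.49228948  0.41272882 -0.76635892]] [-0.34420987 -0.2709535   1.25225899]
```

View pics/top0.png

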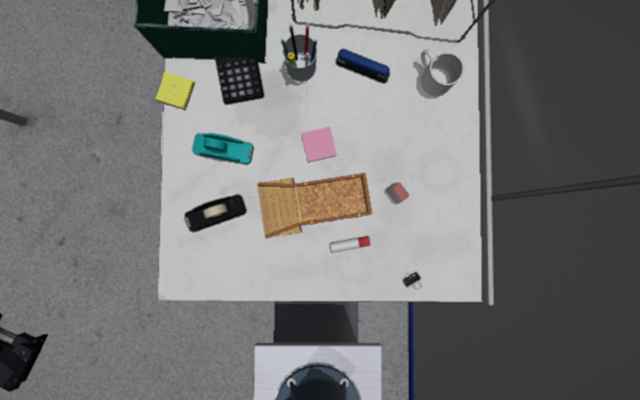

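View pics/scene0.png

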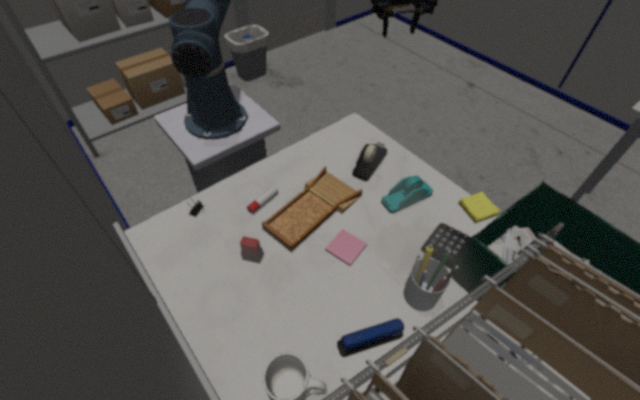

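The top view shows the black dispenser at (215,212), the dock from (262,208) to (370,195), the pad at (318,145), the glue stick at (350,243) and the stamp at (397,192).
Things that could be mistaken for the dispenser: the turquoise look-alike (222,148), the blue stapler (362,65) and the calculator (239,80). I choose the black one at (215,212).

```bash
cat > h.py <<'E'
import numpy as np
def ray(c,uv,z):
    uv=np.atleast_2d(uv).astype(float);K,R,t=c["intrinsics"],c["R"],c["t"]
    d=np.c_[uv,np.ones(len(uv))]@np.linalg.inv(K).T@R; o=-R.T@t
    return o+d*((z-o[2])/d[:,2])[:,None]
def proj(c,X):
    p=(np.atleast_2d(X)@c["R"].T+c["t"])@c["intrinsics"].T
    return p[:,:2]/p[:,2:]
E
python3 - <<'E'
import cv2,numpy as np,pickle
from h import *
c=pickle.load(open("cams.pkl","rb"))["top"];im=c["img"]
hsv=cv2.cvtColor(im,cv2.COLOR_RGB2HSV)
def big(m,box):
    x0,y0,x1,y1=box;z=np.zeros_like(m);z[y0:y1,x0:x1]=m[y0:y1,x0:x1]
    cs,_=cv2.findContours(z,cv2.RETR_EXTERNAL,cv2.CHAIN_APPROX_NONE);return max(cs,key=cv2.contourArea)
dark=((hsv[...,2]<75)*255).astype(np.uint8)
wood=((hsv[...,1]>70)&(hsv[...,0]<30)*1).astype(np.uint8)*255
def rep(n,k,z):
    P=ray(c,k.reshape(-1,2),z)[:,:2].astype(np.float32)
    r=cv2.minAreaRect(P);print(n,"rect",np.round(r[0],4),np.round(r[1],4),r[2]);return P
kd=big(dark,(170,185,255,240));rep("disp z.02",kd,.02)
kw=big(wood,(245,165,380,245));rep("dock",kw,.02)
ap=cv2.approxPolyDP(kw,3,True).reshape(-1,2)
for p in ap: print(p,np.round(ray(c,p,0)[0],4),np.round(ray(c,p,.026)[0],4))
v=im.copy();cv2.drawContours(v,[kd,kw],-1,(0,255,0),1)
a=cv2.resize(im[165:245,180:380],None,fx=4,fy=4,interpolation=cv2.INTER_CUBIC)
b=cv2.resize(v[165:245,180:380],None,fx=4,fy=4,interpolation=cv2.INTER_NEAREST)
a=cv2.convertScaleAbs(np.vstack([a,b])[:600],alpha=1.4);cv2.imwrite("pics/crop1.png",a[...,::-1])
for n,m,bx,z in(("pad",(hsv[...,1]>50),(295,120,345,170),.01),("glue",(hsv[...,2]>10),(0,0,0,0),0),("stamp",(hsv[...,1]>70),(380,175,415,210),.069)):
    if n!="glue": rep(n,big(m.astype(np.uint8)*255,bx),z)
print("glue ends",ray(c,[[329,246],[371,241]],.013))
E
```

```text
disp z.02 rect [0.4803 0.2573] [0.0578 0.1465] 19.907115936279297
dock rect [0.5079 0.0098] [0.1372 0.2718] 9.551149368286133
[364 173] [ 0.5837 -0.1166  0.    ] [ 0.5805 -0.1132  0.026 ]
[298 184] [0.5536 0.0528 0.    ] [0.5511 0.0517 0.026 ]
[292 178] [0.5688 0.0683 0.    ] [0.566  0.0668 0.026 ]
[258 183] [0.5551 0.1549 0.    ] [0.5526 0.1511 0.026 ]
[266 237] [0.4178 0.1323 0.    ] [0.419  0.1291 0.026 ]
[298 232] [0.4311 0.0513 0.    ] [0.4318 0.0503 0.026 ]
[301 224] [0.4514 0.0439 0.    ] [0.4517 0.0431 0.026 ]
[371 213] [ 0.4809 -0.1348  0.    ] [ 0.4804 -0.1309  0.026 ]
pad rect [0.6558 0.0017] [0.0751 0.0745] 13.894116401672363
stamp rect [ 0.5327 -0.1947] [0.0391 0.0203] 37.015254974365234
glue ends [[ 0.39704149 -0.0272398   0.013     ]
 [ 0.41025685 -0.13289212  0.013     ]]
```

View pics/crop1.png

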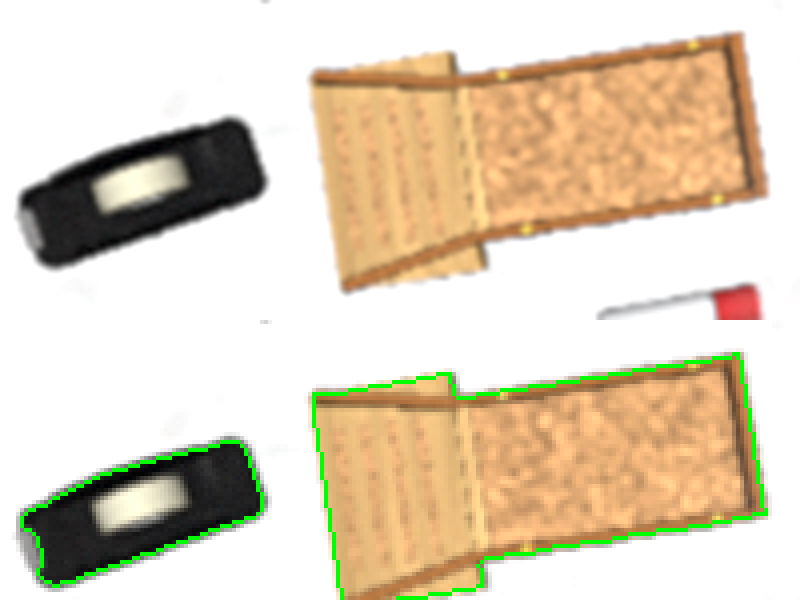

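The crop confirms the choice. The black dispenser lies with its tail at the left, crop (30,230), and its nose at (255,160). The dock mask is clean, and the dock axis points about -80.6° in world. I'll push the tail face with two slightly parted fingers, and first write a helper that turns target poses into tool-frame rows.

```bash
cat > plan.py <<'E'
# usage: plan.py rows 's,l,psi_deg,h,tilt_deg,gap' ... : rows from the measured pose through waypoints
import sys,numpy as np
from scipy.spatial.transform import Rotation as Ro, Slerp
from rig import get_obs
WELL=np.array([.5155,-.036]);HD=-80.6
def frame(psi,tilt):
    a=np.radians(HD+psi);f=np.array([np.cos(a),np.sin(a),0]);t=np.radians(tilt);k=np.array([0,0,1.])
    x=-(np.cos(t)*f+np.sin(t)*k);z=-np.cos(t)*k+np.sin(t)*f
    return f,np.c_[x,np.cross(z,x),z]
def pose(s,l,psi,h,tilt,gap):
    f,R=frame(psi,tilt);f0,_=frame(0,0);n=np.array([-f0[1],f0[0],0])
    c=np.r_[WELL,0]+f0*s+n*l
    tip=c-f*(.075+gap);tip[2]=h
    return tip+.0095*R[:,0]-.011*R[:,2],R
def dock(p):
    f0,_=frame(0,0);d=np.asarray(p)[:2]-WELL;return d@f0[:2],d@np.array([-f0[1],f0[0]])
if __name__=="__main__":
    o=get_obs();p=np.array(o["position"]);R=Ro.from_quat(o["tool_rot"])
    tip=p-.0095*R.as_matrix()[:,0]+.011*R.as_matrix()[:,2]
    print("t",o["time"],"tip dock",np.round(dock(tip),4),"h",round(tip[2],4),"F",np.round(o["ft_force"],1))
    for w in sys.argv[1:]:
        a,n=w.split("@");q,M=pose(*map(float,a.split(",")));M=Ro.from_matrix(M);n=int(n)
        S=Slerp([0,1],Ro.concatenate([R,M]));P0,R0=p,R
        for i in range(1,n+1):
            P1=p+(q-p)*i/n;R1=S(i/n)
            print(np.round(np.r_[R0.inv().apply(P1-P0),(R0.inv()*R1).as_rotvec(degrees=True)],4).tolist());P0,R0=P1,R1
        p,R=q,M
E
python3 plan.py -- 2>/dev/null | head -1; python3 plan.py -.295,.012,10.5,.12,12,.06@5 -.295,.012,10.5,.012,12,.03@5
```

```text
t 0.1 tip dock [-0.6376 -0.1538] h 0.2217 F [-0.5 -0.5  0. ]
t 0.1 tip dock [-0.6376 -0.1538] h 0.2217 F [-0.5 -0.5  0. ]
[-0.0469, -0.018, 0.0208, 0.9491, -2.2619, 9.2463]
[-0.0483, -0.01, 0.0229, 0.9491, -2.2619, 9.2463]
[-0.0483, -0.0017, 0.0249, 0.9491, -2.2619, 9.2463]
[-0.0469, 0.0064, 0.0268, 0.9491, -2.2619, 9.2463]
[-0.0441, 0.0142, 0.0284, 0.9491, -2.2619, 9.2463]
[-0.0014, 0.0, 0.0224, 0.0, 0.0, 0.0]
[-0.0014, -0.0, 0.0224, 0.0, 0.0, 0.0]
[-0.0014, 0.0, 0.0224, 0.0, 0.0, 0.0]
[-0.0014, -0.0, 0.0224, 0.0, 0.0, 0.0]
[-0.0014, 0.0, 0.0224, 0.0, 0.0, 0.0]
```

```bash
python3 -m pendant '[[[-0.047,-0.018,0.021,0.95,-2.26,9.25,0.35],[-0.048,-0.010,0.023,0.95,-2.26,9.25,0.35],[-0.048,-0.002,0.025,0.95,-2.26,9.25,0.35],[-0.047,0.006,0.027,0.95,-2.26,9.25,0.35],[-0.044,0.014,0.028,0.95,-2.26,9.25,0.35]]]'; python3 plan.py -.295,.012,10.5,.012,12,.03@5
```

```text
time: 0.72
position: [0.4293, 0.394, 0.1284]
tool_rot: [0.573, 0.813, -0.06, 0.086]
ft_force: [0.2, 0.7, -0.4]
grip_width: 0.0449
grip_force: 0.0
t 0.725 tip dock [-0.4269 -0.0127] h 0.1196 F [ 0.2  0.7 -0.4]
[-0.0012, 0.0, 0.0223, 0.0039, 0.0005, -0.063]
[-0.0012, 0.0, 0.0223, 0.0039, 0.0005, -0.063]
[-0.0012, 0.0, 0.0223, 0.0039, 0.0005, -0.063]
[-0.0012, 0.0, 0.0223, 0.0039, 0.0005, -0.063]
[-0.0012, 0.0, 0.0223, 0.0039, 0.0005, -0.063]
```

```bash
python3 -m pendant '[[[-0.001,0,0.022,0,0,0,0.35],[-0.001,0,0.022,0,0,0,0.35],[-0.001,0,0.022,0,0,0,0.35],[-0.001,0,0.022,0,0,0,0.35],[-0.001,0,0.022,0,0,0,0.35]]]'; cat > look.py <<'E'
import sys,cv2,numpy as np
from rig import camera
from h import *
from plan import dock,pose
c=camera("top");im=c["img"];x0,y0,x1,y1=map(int,sys.argv[2:6])
a=cv2.resize(im[y0:y1,x0:x1],None,fx=4,fy=4,interpolation=cv2.INTER_CUBIC)
cv2.imwrite(sys.argv[1],cv2.convertScaleAbs(a,alpha=1.4)[...,::-1])
for s in sys.argv[6:]:
    u,v,z=map(float,s.split(","));print(np.round(dock(ray(c,[x0+u/4,y0+v/4],z)[0]),4))
E
python3 look.py pics/c2.png 150 165 350 245; python3 plan.py
```

```text
time: 1.35
position: [0.4381, 0.369, 0.0216]
tool_rot: [0.571, 0.814, -0.059, 0.085]
ft_force: [0.3, 0.4, -0.3]
grip_width: 0.0304
grip_force: 0.0
t 1.4 tip dock [-0.3995 -0.0097] h 0.0104 F [-0.7 -0.6 -1. ]
```

View pics/c2.png

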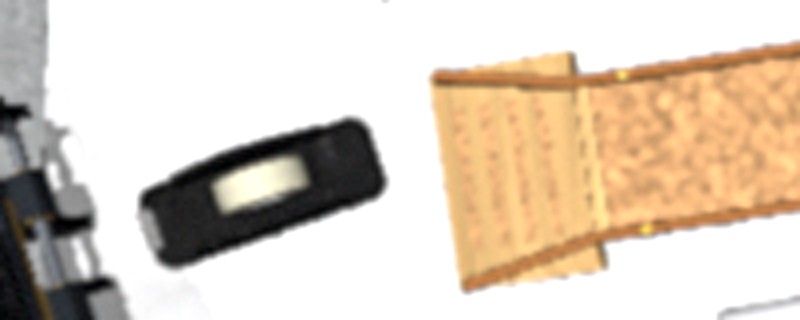

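The crop shows both fingertips at (75,200) and (105,300), centred behind the tail face at (150,230), so the alignment is good.

```bash
python3 plan.py -.295,.012,10.5,.012,12,0@5 -.2847,.0135,5.5,.012,12,0@2 -.274,.014,.5,.012,12,0@2 -.264,.0136,-4.5,.012,12,0@2 -.244,.0122,-4.5,.012,12,0@4
```

```text
t 1.4 tip dock [-0.3995 -0.0097] h 0.0104 F [-0.7 -0.6 -1. ]
[-0.0063, 0.0005, 0.001, -0.0473, 0.0016, -0.0043]
[-0.0063, 0.0005, 0.001, -0.0473, 0.0016, -0.0043]
[-0.0063, 0.0005, 0.001, -0.0473, 0.0016, -0.0043]
[-0.0063, 0.0005, 0.001, -0.0473, 0.0016, -0.0043]
[-0.0063, 0.0005, 0.001, -0.0473, 0.0016, -0.0043]
[-0.0052, 0.0036, 0.0011, 0.5198, 0.0, 2.4454]
[-0.0051, 0.0038, 0.0011, 0.5198, 0.0, 2.4454]
[-0.0054, 0.0035, 0.0011, 0.5198, 0.0, 2.4454]
[-0.0052, 0.0037, 0.0011, 0.5198, 0.0, 2.4454]
[-0.005, 0.0035, 0.0011, 0.5198, 0.0, 2.4454]
[-0.0049, 0.0038, 0.001, 0.5198, 0.0, 2.4454]
[-0.0049, 0.0, 0.001, 0.0, 0.0, 0.0]
[-0.0049, 0.0, 0.001, 0.0, 0.0, 0.0]
[-0.0049, 0.0, 0.001, 0.0, 0.0, 0.0]
[-0.0049, 0.0, 0.001, 0.0, 0.0, 0.0]
```

```bash
python3 -m pendant '[[[-0.006,0.0005,0.001,0,0,0,0.35],[-0.006,0.0005,0.001,0,0,0,0.35],[-0.006,0.0005,0.001,0,0,0,0.35],[-0.006,0.0005,0.001,0,0,0,0.35],[-0.006,0.0005,0.001,0,0,0,0.35]]]'; python3 plan.py -.295,.012,10.5,.012,12,0@1
```

```text
time: 2.02
position: [0.4512, 0.3417, 0.0244]
tool_rot: [0.572, 0.814, -0.058, 0.085]
ft_force: [-1.7, 2.2, -0.1]
grip_width: 0.0303
grip_force: 1.5
t 2.025 tip dock [-0.3718  0.0004] h 0.0156 F [-1.7  2.2 -0.1]
[-0.0018, -0.0026, 0.0041, 0.1382, -0.1287, -0.0783]
```

```bash
python3 -m pendant '[[[-0.0055,0.0035,0.001,0.5,0,2.45,0.35],[-0.0055,0.0035,0.001,0.5,0,2.45,0.35],[-0.0055,0.0035,0.001,0.5,0,2.45,0.35],[-0.0055,0.0035,0.001,0.5,0,2.45,0.35],[-0.005,0.0035,0.001,0.5,0,2.45,0.35]]]'; python3 plan.py -.264,.0136,-4.5,.012,12,0@1; python3 look.py pics/c3.png 150 165 350 245
```

```text
time: 2.65
position: [0.4752, 0.3192, 0.0246]
tool_rot: [0.658, 0.746, -0.068, 0.079]
ft_force: [-0.2, 2.4, -0.9]
grip_width: 0.0302
grip_force: 1.0
t 2.65 tip dock [-0.3455  0.0179] h 0.0158 F [-0.2  2.4 -0.9]
[-0.0057, 0.0023, 0.0051, 0.637, -0.0998, 2.222]
```

View pics/c3.png

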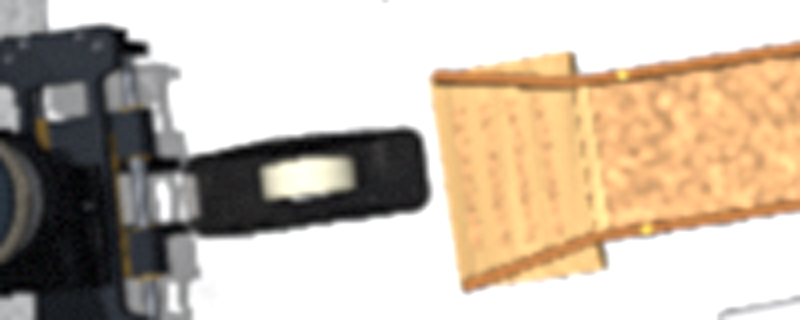

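The crop shows the dispenser turned nearly to the dock's heading, nose at (425,165) and tail at (200,197). It is still about 14 mm to the +y side of the dock's line (185 at the ramp foot), as planned. I'll continue slightly to the right.

```bash
python3 plan.py -.264,.0136,-4.5,.013,12,0@2 -.234,.0114,-4.5,.0125,12,0@3
```

```text
t 2.7 tip dock [-0.3448  0.0185] h 0.0159 F [ 0.7  0.8 -0.9]
[-0.0026, 0.0008, 0.002, 0.3241, -0.0372, 1.0694]
[-0.0026, 0.0009, 0.002, 0.3241, -0.0372, 1.0694]
[-0.0098, 0.0001, 0.0022, 0.0, 0.0, 0.0]
[-0.0098, 0.0001, 0.0022, 0.0, 0.0, 0.0]
[-0.0098, 0.0001, 0.0022, 0.0, 0.0, 0.0]
```

```bash
python3 -m pendant '[[[-0.003,0.001,0.002,0.3,0,1.1,0.35],[-0.003,0.001,0.002,0.3,0,1.1,0.35],[-0.01,0,0.0022,0,0,0,0.35],[-0.01,0,0.0022,0,0,0,0.35],[-0.01,0,0.0022,0,0,0,0.35]]]'; python3 plan.py -.184,.0074,-4.5,.013,12,0@5
```

```text
time: 3.32
position: [0.4809, 0.2833, 0.0223]
tool_rot: [0.672, 0.734, -0.068, 0.077]
ft_force: [-0.4, 6.1, 3.8]
grip_width: 0.0303
grip_force: 2.8
t 3.325 tip dock [-0.3092  0.0171] h 0.0135 F [-0.4  6.1  3.8]
[-0.0099, 0.0, 0.0022, 0.0354, -0.0394, 0.0276]
[-0.0099, 0.0, 0.0022, 0.0354, -0.0394, 0.0276]
[-0.0099, 0.0, 0.0022, 0.0354, -0.0394, 0.0276]
[-0.0099, 0.0, 0.0022, 0.0354, -0.0394, 0.0276]
[-0.0099, 0.0, 0.0022, 0.0354, -0.0394, 0.0276]
```

```bash
python3 -m pendant '[[[-0.01,0,0.0022,0,0,0,0.35],[-0.01,0,0.0022,0,0,0,0.35],[-0.01,0,0.0022,0,0,0,0.35],[-0.01,0,0.0022,0,0,0,0.35],[-0.01,0,0.0022,0,0,0,0.35]]]'; python3 plan.py -.134,.004,-3.5,.013,12,0@5;  python3 look.py pics/c4.png 180 165 380 245
```

```text
time: 3.95
position: [0.4849, 0.2318, 0.0216]
tool_rot: [0.672, 0.734, -0.069, 0.077]
ft_force: [-1.2, 4.8, 3.1]
grip_width: 0.0302
grip_force: 2.4
t 3.95 tip dock [-0.2577  0.0127] h 0.0128 F [-1.2  4.8  3.1]
[-0.0096, -0.0001, 0.002, -0.0198, -0.0297, -0.1666]
[-0.0096, -0.0001, 0.002, -0.0198, -0.0297, -0.1666]
[-0.0096, -0.0002, 0.002, -0.0198, -0.0297, -0.1666]
[-0.0096, -0.0002, 0.002, -0.0198, -0.0297, -0.1666]
[-0.0096, -0.0002, 0.002, -0.0198, -0.0297, -0.1666]
```

View pics/c4.png

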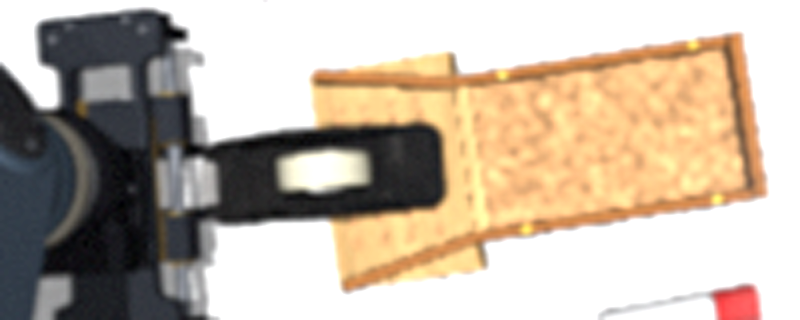

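The nose is on the ramp at (440,165), within about 2 mm of the dock's axis, and the tail is still on the desk. I'll straighten gradually.

```bash
python3 plan.py -.134,.0055,-2,.0135,12,0@5
```

```text
t 4.0 tip dock [-0.2562  0.0121] h 0.0127 F [-0.3  0.1  0.3]
[-0.0093, -0.0002, 0.0018, -0.1032, -0.009, -0.4577]
[-0.0093, -0.0002, 0.0018, -0.1032, -0.009, -0.4577]
[-0.0093, -0.0003, 0.0018, -0.1032, -0.009, -0.4577]
[-0.0093, -0.0004, 0.0018, -0.1032, -0.009, -0.4577]
[-0.0093, -0.0005, 0.0018, -0.1032, -0.009, -0.4577]
```

```bash
python3 -m pendant '[[[-0.0095,0,0.002,-0.1,0,-0.45,0.35],[-0.0095,0,0.002,-0.1,0,-0.45,0.35],[-0.0095,-0.0005,0.002,-0.1,0,-0.45,0.35],[-0.0095,-0.0005,0.002,-0.1,0,-0.45,0.35],[-0.0095,-0.0005,0.002,-0.1,0,-0.45,0.35]]]'; python3 plan.py -.108,.0045,-1,.014,12,0@2 -.084,.004,0,.019,12,0@3
```

```text
time: 4.62
position: [0.4883, 0.1825, 0.0212]
tool_rot: [0.656, 0.747, -0.068, 0.078]
ft_force: [-0.7, 4.1, 1.9]
grip_width: 0.0306
grip_force: 1.9
t 4.625 tip dock [-0.2084  0.0085] h 0.0124 F [-0.7  4.1  1.9]
[-0.0126, -0.001, 0.0019, -0.0863, -0.0508, -0.4815]
[-0.0126, -0.0011, 0.0019, -0.0863, -0.0508, -0.4815]
[-0.0082, -0.0005, 0.0, -0.0693, 0.0, -0.326]
[-0.0082, -0.0006, 0.0, -0.0693, -0.0, -0.326]
[-0.0082, -0.0006, 0.0, -0.0693, 0.0, -0.326]
```

```bash
python3 -m pendant '[[[-0.009,-0.001,0.001,-0.1,0,-0.4,0.35],[-0.009,-0.001,0.001,-0.1,0,-0.4,0.35],[-0.009,-0.001,0.001,-0.1,0,-0.4,0.35],[-0.008,-0.0005,0,0,0,-0.3,0.35],[-0.008,-0.0005,0,0,0,-0.3,0.35]]]'; python3 plan.py -.062,.004,0,.023,6,0@3 -.046,.004,0,.026,4,0@2;  python3 look.py pics/c5.png 200 165 400 245
```

```text
time: 5.25
position: [0.4907, 0.1401, 0.0275]
tool_rot: [0.644, 0.758, -0.067, 0.079]
ft_force: [-1.1, 5.1, 0.9]
grip_width: 0.0309
grip_force: 2.2
t 5.25 tip dock [-0.1662  0.0042] h 0.0187 F [-1.1  5.1  0.9]
[-0.0102, -0.0001, 0.0003, -0.0103, 1.9625, -0.0523]
[-0.0102, -0.0001, -0.0001, -0.0103, 1.9625, -0.0523]
[-0.0102, -0.0001, -0.0004, -0.0103, 1.9625, -0.0523]
[-0.0083, 0.0, -0.0008, 0.0, 1.0, 0.0]
[-0.0083, 0.0, -0.001, -0.0, 1.0, -0.0]
```

View pics/c5.png

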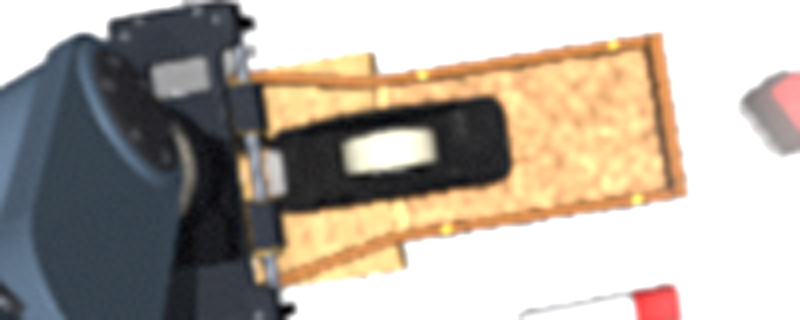

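The dispenser is centred between the rails, nose at (508,140) over the well, and close to tipping over the lip. I'll make the tool more upright and continue.

```bash
python3 -m pendant '[[[-0.008,0,0,0,1.5,0,0.35],[-0.008,0,0,0,1.5,0,0.35],[-0.008,0,0,0,1.5,0,0.35],[-0.008,0,-0.0005,0,1.5,0,0.35],[-0.008,0,-0.0005,0,1,0,0.35]]]'; python3 plan.py -.03,.004,0,.025,5,0@3 -.01,.004,0,.026,5,0@2;  python3 - <<'E'
from rig import camera
import cv2
c=camera("scene")["img"][140:260,240:400]
cv2.imwrite("pics/s6.png",cv2.convertScaleAbs(cv2.resize(c,None,fx=5,fy=5,interpolation=cv2.INTER_CUBIC)[...,::-1],alpha=1.4))
E
```

```text
time: 5.92
position: [0.4968, 0.1009, 0.0347]
tool_rot: [0.647, 0.761, -0.028, 0.032]
ft_force: [-1.2, 2.6, -0.5]
grip_width: 0.0306
grip_force: 0.9
t 5.925 tip dock [-0.1277  0.0039] h 0.0246 F [-1.2  2.6 -0.5]
[-0.0076, 0.0001, 0.0005, -0.0215, -0.0362, -0.0451]
[-0.0076, 0.0, 0.0005, -0.0215, -0.0362, -0.0451]
[-0.0076, 0.0, 0.0005, -0.0215, -0.0362, -0.0451]
[-0.01, 0.0, 0.0004, 0.0, 0.0, 0.0]
[-0.01, 0.0, 0.0004, 0.0, 0.0, 0.0]
```

View pics/s6.png

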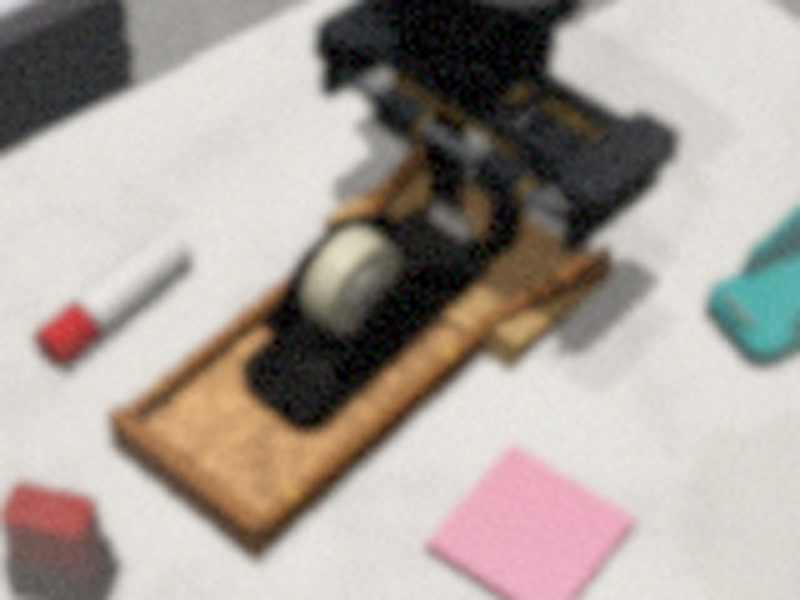

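The scene crop shows the nose down on the cork at (300,420), the roll in the middle, and the fingers behind the tail at (450,220). I'll keep pushing level.

```bash
python3 -m pendant '[[[-0.008,0,0.0005,0,0,0,0.35],[-0.008,0,0.0005,0,0,0,0.35],[-0.008,0,0.0005,0,0,0,0.35],[-0.008,0,0.0005,0,0,0,0.35],[-0.008,0,0.0005,0,0,0,0.35]]]'; python3 plan.py -.001,.004,0,.025,4,0@5
```

```text
time: 6.6
position: [0.5033, 0.0615, 0.0353]
tool_rot: [0.647, 0.761, -0.028, 0.032]
ft_force: [0.2, 1.1, -0.5]
grip_width: 0.0302
grip_force: 1.0
t 6.6 tip dock [-0.0878  0.0039] h 0.0252 F [ 0.2  1.1 -0.5]
[-0.0024, 0.0, 0.0002, -0.0095, 0.1797, -0.0333]
[-0.0024, 0.0, 0.0002, -0.0095, 0.1797, -0.0333]
[-0.0024, 0.0, 0.0002, -0.0095, 0.1797, -0.0333]
[-0.0024, 0.0, 0.0002, -0.0095, 0.1797, -0.0333]
[-0.0024, 0.0, 0.0002, -0.0095, 0.1797, -0.0333]
```

```bash
python3 -m pendant '[[[-0.003,0,0,0,0,0,0.35],[-0.003,0,0,0,0,0,0.35],[-0.002,0,0,0,0,0,0.35],[-0.002,0,0,0,0,0,0.35],[-0.002,0,0,0,0,0,0.35]]]'; python3 plan.py; python3 - <<'E'
from rig import camera
import cv2
c=camera("scene")["img"][140:260,240:400]
cv2.imwrite("pics/s7.png",cv2.convertScaleAbs(cv2.resize(c,None,fx=5,fy=5,interpolation=cv2.INTER_CUBIC)[...,::-1],alpha=1.4))
E
```

```text
time: 7.22
position: [0.5052, 0.0502, 0.0364]
tool_rot: [0.647, 0.761, -0.028, 0.032]
ft_force: [-0.5, 2.1, -1.7]
grip_width: 0.0304
grip_force: 1.0
t 7.225 tip dock [-0.0763  0.0039] h 0.0262 F [-0.5  2.1 -1.7]
```

View pics/s7.png

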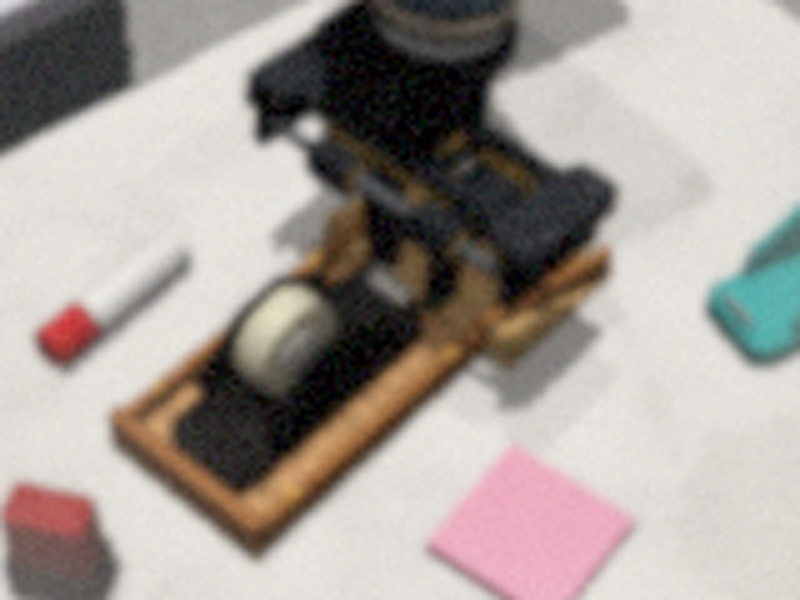

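The scene crop shows the dispenser almost at the end stop, nose at (215,460), with the fingers at its tail near (400,290). I'll back off and up, then check.

```bash
python3 -m pendant '[[[0.01,0,-0.003,0,0,0,0.35],[0.02,0,-0.01,0,0,0,0.35],[0.03,0,-0.03,0,0,0,0.35],[0.05,0,-0.03,0,0,0,0.35],[0.05,0,-0.03,0,0,0,0.35]]]'; python3 -m pendant '[[[0.03,0,-0.02,0,0,0,0.35],[0.03,0,0,0,0,0,0.35],[0,0,0,0,0,0,0.35],[0,0,0,0,0,0,0.35],[0,0,0,0,0,0,0.35]]]'; python3 - <<'E'
from rig import camera
import cv2,numpy as np
from h import *
from plan import dock,WELL
t=camera("top");s=camera("scene")
f=lambda c,b:cv2.resize(c["img"][b[1]:b[3],b[0]:b[2]],(800,300 if b[3]-b[1]==75 else 300),interpolation=cv2.INTER_CUBIC)
a=np.vstack([f(t,(190,170,390,245)),f(s,(250,165,390,218+0))])
a=np.vstack([f(t,(190,170,390,245)),cv2.resize(s["img"][165:250,250:390],(494,300),interpolation=cv2.INTER_CUBIC).copy() if 0 else f(s,(220,170,420,245))])
cv2.imwrite("pics/c8.png",cv2.convertScaleAbs(a,alpha=1.4)[...,::-1])
hsv=cv2.cvtColor(t["img"],cv2.COLOR_RGB2HSV)
m=((hsv[...,2]<75)*255).astype(np.uint8);z=np.zeros_like(m);z[178:225,286:363]=m[178:225,286:363]
k=max(cv2.findContours(z,cv2.RETR_EXTERNAL,2)[0],key=cv2.contourArea)
P=ray(t,k.reshape(-1,2),.032);r=cv2.minAreaRect(P[:,:2].astype(np.float32));print(r,dock(r[0]))
E
```

```text
time: 7.9
position: [0.4782, 0.2179, 0.1266]
tool_rot: [0.647, 0.761, -0.027, 0.033]
ft_force: [1.6, -0.6, -0.2]
grip_width: 0.0307
grip_force: 0.0
time: 8.52
position: [0.4685, 0.2759, 0.14]
tool_rot: [0.648, 0.761, -0.028, 0.032]
ft_force: [-0.2, 0.8, -0.4]
grip_width: 0.0302
grip_force: 0.0
((0.5179272890090942, -0.03806240111589432), (0.055316608399152756, 0.14661917090415955), 9.463022232055664) (np.float64(0.0024311468400573227), np.float64(0.002057852117765347))
```

View pics/c8.png

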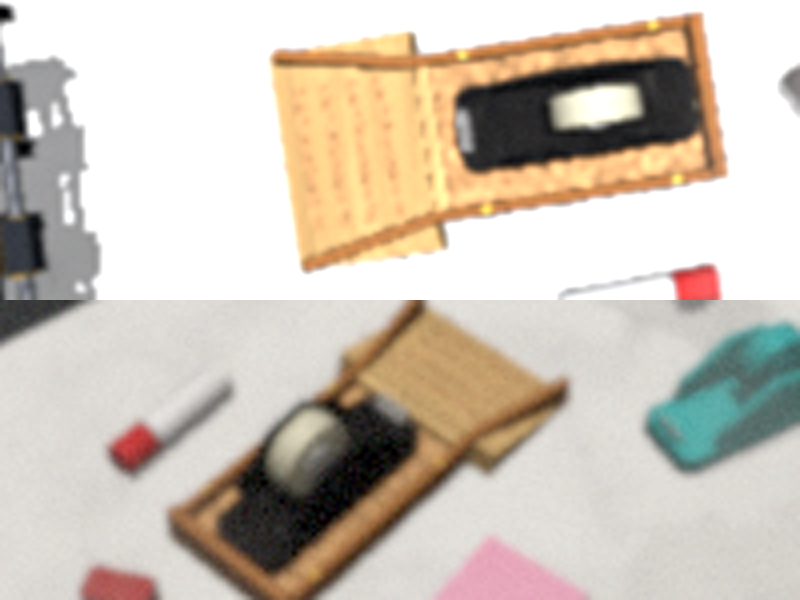

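The dispenser lies in the well. Its tail is at (458,130), clear of the lip at (440,130) with cork showing between, and its measured centre is within 3 mm of the well's centre. The pad, glue stick and stamp look unmoved, and the arm is clear.

```bash
python3 -c "
from rig import hand_in;print(hand_in())"
```

```text
the job is handed in; nothing more can be done
None
```

I pushed the dispenser up the ramp and over the lip, and it now lies in the dock's well with its centre about 3 mm from the well's centre; the job was handed in after about 9 s on the robot's clock, and no verdict came back.

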